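# Refit the sprung roller in the bottle roller

## Robot

A 6-joint arm with a two-finger parallel gripper is mounted at the origin on the work surface. World frame = base frame: x ahead of the robot, y to its left, z up, the work surface at z = 0. Lengths are in m, angles in rad, forces in N, time in s.
With the tool pointing down it reaches from about 0.35 to 0.775 m from the base axis. Payload 5.5 kg.
Tool frame: the origin (TCP) lies between the finger pads; the fingertips stand 19 mm ahead of it and the grasp point (between the pads) is the TCP (env.tcp_to_tips is the distance from the TCP to the fingertips, in m); z points along the fingers, y is the direction in which the jaws open and shut (so a half turn about z gives the same grasp; the last joint's range is limited). The gripper opens to 85 mm and grips with 20 to 120 N. Pads are 22 mm wide; open, the fingers measure 114 mm over their backs; the gripper's body (76 mm by 85 mm) begins 54 mm behind the grasp point. The pads swing forward as they close: fully open they stand 13 mm farther back than shut.
Start: joints at [1.122, 0.313, 0.046, 1.304, 0, 1.431], TCP at [0.175, 0.548, 0.25] pointing down, gripper open.
Joint ranges: [-2.76, 2.76], [-0.86, 1.69], [-1.03, 1.26], [-2.2, 2.34], [-1.47, 1.5], [-3.14, 3.14]. Speed limits (rad/s): [2.57, 2.57, 3.14, 3.14, 3.14, 3.14].

## Interface

Orientations are given as a unit quaternion [w, x, y, z].
In Python, from workcell import env, eyes, job gives the robot as it stands. The module is installed in compiled form; this text tells all that it offers.
- The arm moves only by the tool move_arm, never from a script. Its argument "commands" is a list of rows, each a list of 3 entries, a list of its own where there are three numbers: the shift along the world's x, y, z as a fraction of full scale, then the turn, a rotation vector about the world's x, y, z as a fraction of full scale, then the gripper command: -1 is shut, 1 is fully open, values between are in proportion. In form: [[[x, y, z], [wx, wy, wz], gripper], ...]. A call has 1 to 5 rows; each row shifts and turns the commanded pose from where the row before left it; what a row does not reach is not made up. Full scale, the value 1, is 0.04 m for a shift and 8 degrees for a turn. A row lasts 1/10 s, in which the tool goes at most 50 mm and 8.59 degrees, less where a joint would pass 70% of its speed; a pose out of reach is approached as far as the arm can. A call with a number of a shift or a turn outside -1 to 1 is refused whole. A call with a gripper value outside its range is refused whole. The fingers move at their own pace and stop on an object; "newtons" is the grip in N (left out, the last holds). Time passes only in rows, so rows that do not move let the fingers close. It gives the time, the measured TCP pose, the force and the opening at its end, in the units of the state.
- env.get_state(): the state, without advancing time (a new reading comes with each control period).
- eyes.read_camera(name): name is "scene" or "top" or "wrist"; returns a dict with "frame" (420x560x3 uint8, red, green, blue), "mtx" (3x3 intrinsics, pixels), "k1" (the pictures are not rectified: a ray, as slopes to the right and down, at radius r is drawn at 1 + k1 r^2 times it, then the intrinsics apply), "camera_from_world" (4x4, takes a point from world to camera coordinates); the wrist camera has in their place "mount" (4x4, takes a point from camera to tool coordinates, whose origin is the TCP and whose axes are the flange's). Camera axes: x right, y down, z forward; pixel columns grow to the right and rows downward; lengths in m; the calibration is good to about 2 mm. A picture is of the moment at which its call begins: read the wrist's pose just before it. There is no depth.
- job.hand_in(): hands the job in, once; it reports no verdict.
The state is a dict: "clock": time; "joint_pos": joint angles; "qvel": joint speeds; "tau": joint torques, N m; "tcp_pos": TCP position; "orientation": TCP orientation; "wrist_force": force on the tool from outside, world axes, zero at the start; "ft_torque": the same for the moment, N m; "finger_gap": finger opening in m.
Only numpy, scipy, OpenCV 4.12 (cv2) and the standard library are available. Lean on these libraries where they do the work, as an engineer would, in place of code of your own. Each camera call takes 0.05 s, during which the arm holds its last target.

## Task

Take the loose roller from its rest and fit it back into the empty place of the bottle roller: squeeze its sprung pin against the tall cheek until the roller fits between the two cheeks, slide it down until the pin finds its recess, and let it spring out so that both end pins sit fully home in their recesses. Press gently, without forcing the spring or the pins hard against anything, leave the other things on the bench alone, and let go of the roller when it is seated.

Things in the scene. Friction and masses are not known exactly. Their poses are not given: they have to be found in the camera images.
- roller_center (a point): Centre of the loose roller: aluminium cylinder 30 mm in diameter, 150 mm long, 0.22 kg (may vary by a third), with a narrow black band near each end and a 10 mm steel pin at each end; 178 mm over its pins when free, 160 mm with the spring fully in. It starts lying level in its rest, 55 mm above the bench. Its y axis points along it to the sprung (longer) pin. Grip its middle from above.
- fixed_pin_tip (a point): Tip of the rigid pin, 8 mm long, at the roller's own -y end, 83 mm from the centre. The sprung pin at the other end is smooth and slippery and 20 mm long when free (tip 95 mm from the centre); it slides straight in by at most 18 mm to a hard stop, its spring taking 2 N to start, 0.3 N more per mm, 7.5 N at the stop. Both tips taper to 6 mm over their last 2 mm. Axes as the roller.
- machine: Fixed bottle roller: grey bed 36 mm high and 150 mm wide, low white cheek at -y, tall white cheek and grey housing at +y; inner faces parallel, 162 mm apart. Origin on the bench, mid-gap; y along the rollers to the housing, z up. Empty place at x = -35 mm; black driven roller, 30 mm, at x = +35 mm. Cheeks and driven roller are set at an unknown height (axis 78 to 98 mm above the bench).
- rest: The fixed grey rest that holds the loose roller at the start, 70 by 130 mm, origin on the bench under its middle, y along the roller. Its two notched uprights are 52 mm either side of the middle and reach 55 mm above the bench, their notches being 30 mm wide and holding the roller from below.
- amber_bottle: Bystander: amber glass bottle 60 mm in diameter, 110 mm tall; origin at the centre of its underside.
- tip_box: Bystander: closed blue plastic box 85 by 120 by 50 mm high; origin at the centre of its underside.
- jar: Bystander: jar with a white cap, 64 mm in diameter, 85 mm tall; origin at the centre of its underside.
- low_face (a point): Point on the flat inner face of the low cheek at the empty position, 88 mm above the bench; axes as the machine. The recess for the rigid pin is exactly above, at or below this point by up to 10 mm: a round blind hole 13 mm in diameter, 10 mm deep, chamfered 1.5 mm, its centre 22 mm below the cheek's flat top. The cheek is 16 mm thick.
- tall_face (a point): Point on the flat inner face of the tall cheek at the empty position, 88 mm above the bench; axes as the machine. The recess for the sprung pin lies at the same height as the other: 13 mm in diameter, 7 mm deep, chamfered 1.5 mm, its centre 72 mm below this cheek's top. With the roller's end against the low cheek, the sprung pin still presses lightly on the bottom of its recess.
Mind the look-alikes: they are no part of the job. Leave any pink or yellow look-alike of the rest alone.

How it is judged:
On the way, in this order (a step that is already met when the one before it is completed fails the run):
1. the roller is lifted clear of its rest (z of roller_center in the frame of rest above 0.085 m), for 0.2 s.
2. between the cheeks, the roller is pressed towards the tall cheek so that its spring is squeezed by over 12 mm (y of roller_center in the frame of machine between -0.001 and 0.02 m and x of roller_center in the frame of machine between -0.055 and -0.015 m and z of roller_center in the frame of machine between 0.06 and 0.15 m), for 0.1 s.
At the end, for the whole second after the job is handed in: The rigid pin stands at least 5.5 mm deep in the recess of the low cheek (beyond its inner face, below its top, within 6 mm of the empty place's line), and the roller is parallel to the machine's axis within 0.03 rad, so that the sprung pin is in its recess too (y of fixed_pin_tip in the frame of machine between -0.095 and -0.0865 m and x of fixed_pin_tip in the frame of machine between -0.041 and -0.029 m and z of fixed_pin_tip in the frame of machine between 0.073 and 0.102 m and angle between the y axis of roller_center and the y axis of machine, either way round below 0.03 rad); the robot touches nothing.
It fails at once if the roller is pressed or knocked against the bottle roller with more than 22 N (contact force between roller and machine above 22 N).
It fails at once if the amber bottle is moved by more than 20 mm (distance of amber_bottle from where it was at the start of the episode above 0.02 m).
It fails at once if the blue box is moved by more than 20 mm (distance of tip_box from where it was at the start of the episode above 0.02 m).
It fails at once if the jar is moved by more than 20 mm (distance of jar from where it was at the start of the episode above 0.02 m).
It also fails if it takes over 67 s, if anything falls off the work surface, if the arm or the gripper's body presses on something with over 40 N, if the wrist force passes 120 N, or if a joint passes its speed limit or range.

## Working session

There is one attempt and no reset: what is moved stays moved. The work goes in short steps, Python scripts to look and compute and a tool call to move; the robot and the scene stay as the last step left them, time stands still between calls to the robot, and variables do not carry over. Pictures are saved under pics/ and viewed, and the job is handed in when it is done.

Besides the shell and the picture viewer there is one more tool, called after "Call:" as name([rows], argument=value, ...), one row to a line, values as JSON. move_arm: Moves the arm, as the interface text tells. Its arguments: {"type":"object","properties":{"commands":{"type":"array","items":{"type":"array"}},"newtons":{"type":"number"}},"required":["commands"]}

```bash
mkdir -p pics; cat > h.py <<'E'
import numpy as np, cv2
from workcell import env, eyes, job
def grab(n):
    s=env.get_state(); c=eyes.read_camera(n)
    cv2.imwrite(f'pics/{n}_{s["clock"]:.2f}.png',c['frame'][:,:,::-1])
    np.savez(f'pics/{n}_last.npz',tcp=s['tcp_pos'],q=s['orientation'],**{k:v for k,v in c.items()})
    return s,c
E
python3 - <<'E'
from h import *
for n in ['scene','top','wrist']:
    s,c=grab(n); print(n,s['clock'],c['mtx'].tolist(),c['k1'],c.get('camera_from_world',c.get('mount')).round(4).tolist())
print({k:np.round(v,4).tolist() for k,v in s.items()})
E
ls pics
```

```text
scene 0.0 [[472.0017815313355, 0.0, 286.9354901342758], [0.0, 472.0017815313355, 207.2492080425159], [0.0, 0.0, 1.0]] 0.0009822985747066553 [[-0.3935, 0.9193, 0.0087, 0.1825], [0.6583, 0.2883, -0.6953, -0.3181], [-0.6417, -0.2679, -0.7187, 1.6046], [0.0, 0.0, 0.0, 1.0]]
top 0.05 [[395.757140639946, 0.0, 273.90566668301386], [0.0, 395.757140639946, 214.8656782892365], [0.0, 0.0, 1.0]] 0.029828442009734397 [[0.0213, -0.9993, 0.0309, 0.0305], [-0.9894, -0.0255, -0.1431, 0.5425], [0.1438, -0.0275, -0.9892, 0.8866], [0.0, 0.0, 0.0, 1.0]]
wrist 0.1 [[315.8436850778377, 0.0, 281.99853173112405], [0.0, 315.8436850778377, 214.58570935450447], [0.0, 0.0, 1.0]] -0.0015559251915059267 [[0.0004, -0.9586, -0.2848, 0.0724], [1.0, 0.0005, -0.0002, -0.0012], [0.0003, -0.2848, 0.9586, -0.1238], [0.0, 0.0, 0.0, 1.0]]
{'clock': 0.1, 'joint_pos': [1.1224, 0.3139, 0.0451, 1.3036, -0.0, 1.4312], 'qvel': [-0.0024, -0.0023, 0.0028, 0.0012, 0.0017, -0.0004], 'tau': [0.0019, -48.1723, 29.9247, 0.0127, -0.0002, 0.0], 'tcp_pos': [0.1746, 0.5474, 0.2495], 'orientation': [-0.0002, 0.1538, 0.9881, -0.0008], 'wrist_force': [-0.1931, 0.4236, -0.4908], 'ft_torque': [-0.0022, 0.0182, 0.0257], 'finger_gap': 0.0854}
scene_0.00.png
scene_last.npz
top_0.05.png
top_last.npz
wrist_0.10.png
wrist_last.npz
```

View pics/scene_0.00.png

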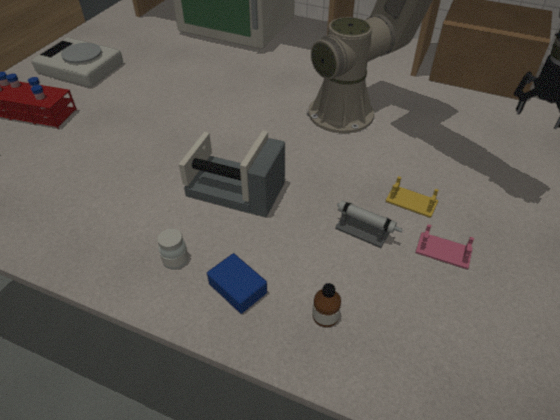

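View pics/top_0.05.png

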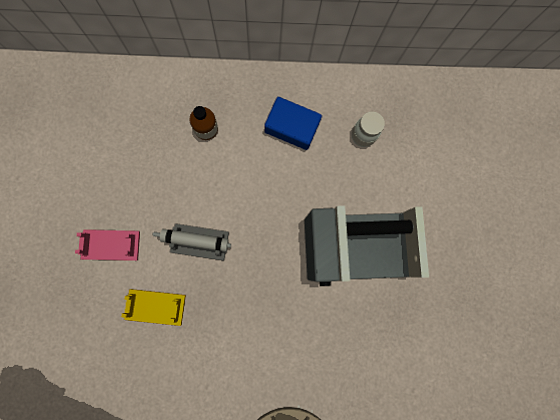

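View pics/wrist_0.10.png

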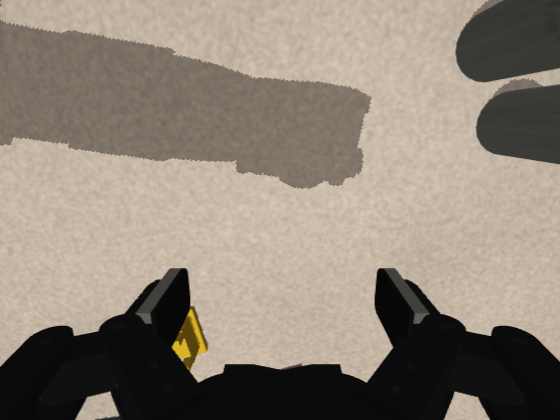

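```bash
python3 - <<'E'
import cv2
t=cv2.imread('pics/top_0.05.png'); s=cv2.imread('pics/scene_0.00.png')
cv2.imwrite('pics/c1.png',cv2.resize(t[205:275,140:245],None,fx=7,fy=7,interpolation=cv2.INTER_CUBIC))
cv2.imwrite('pics/c2.png',cv2.resize(t[195:295,295:435],None,fx=5.5,fy=5.5,interpolation=cv2.INTER_CUBIC))
cv2.imwrite('pics/c3.png',cv2.resize(s[125:220,170:300],None,fx=6,fy=6,interpolation=cv2.INTER_CUBIC))
cv2.imwrite('pics/c4.png',cv2.resize(s[185:255,325:415],None,fx=8,fy=8,interpolation=cv2.INTER_CUBIC))
E
```

```text
(no output)
```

View pics/c1.png

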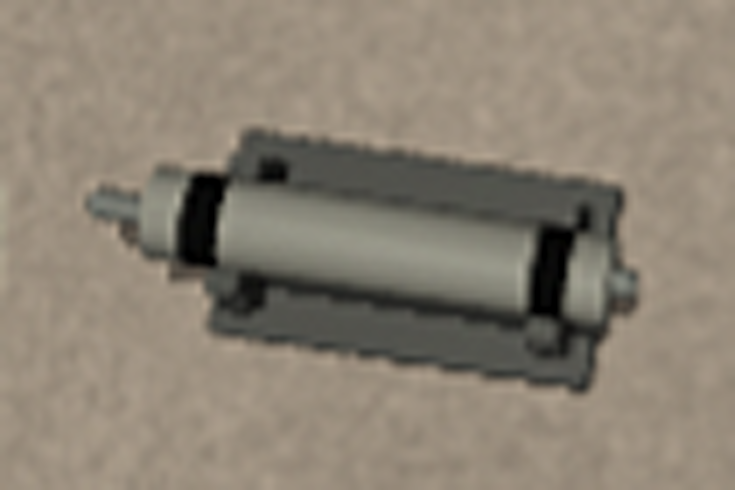

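View pics/c2.png

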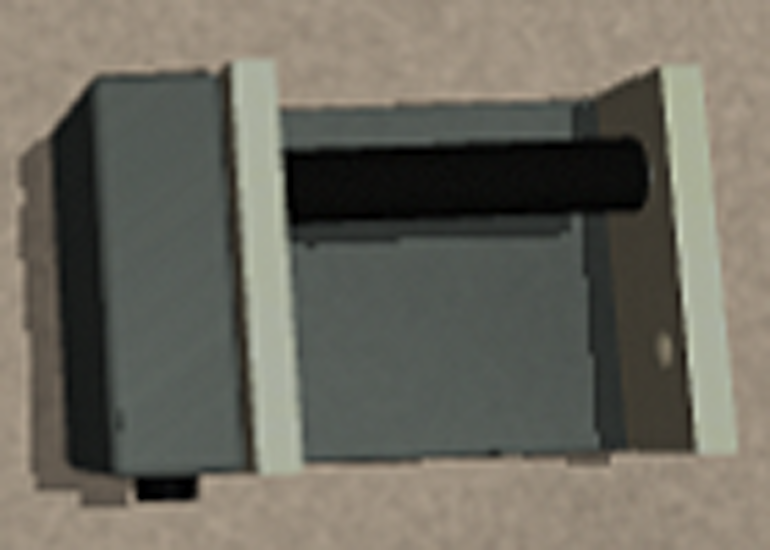

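View pics/c3.png

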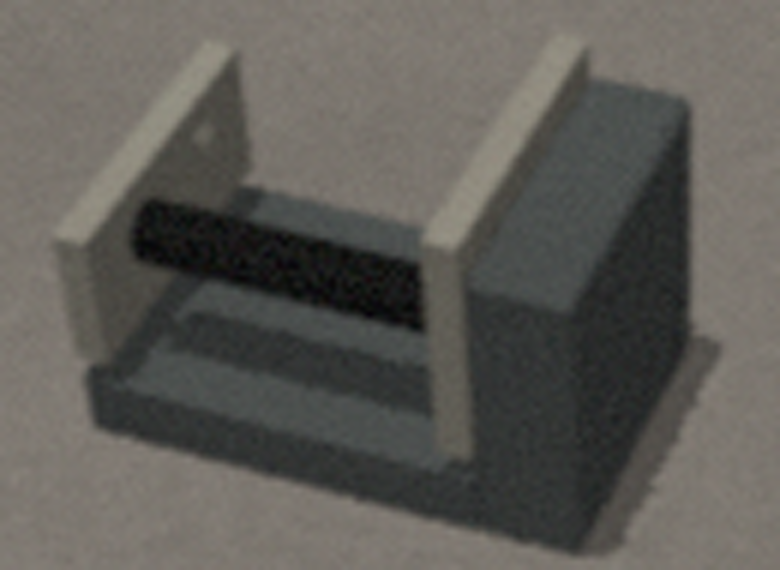

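View pics/c4.png

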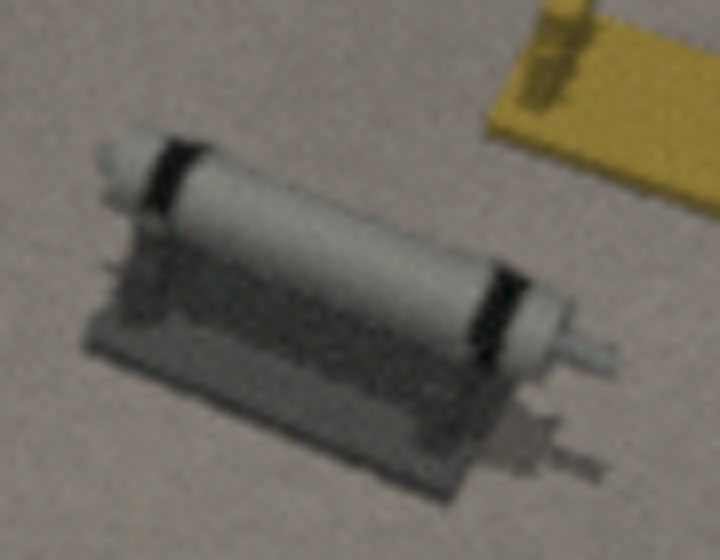

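```bash
cat >> h.py <<'E'
def load(n): return dict(np.load(f'pics/{n}_last.npz'))
def cfw(c):
    if 'camera_from_world' in c: return c['camera_from_world']
    from scipy.spatial.transform import Rotation as R
    q=c['q']; T=np.eye(4); T[:3,:3]=R.from_quat([q[1],q[2],q[3],q[0]]).as_matrix(); T[:3,3]=c['tcp']
    return np.linalg.inv(T@c['mount'])
def proj(c,P):
    T=cfw(c); P=np.atleast_2d(P); p=P@T[:3,:3].T+T[:3,3]; s=p[:,:2]/p[:,2:]
    s=s*(1+float(c['k1'])*(s**2).sum(1,keepdims=True)); K=c['mtx']; return s*[K[0,0],K[1,1]]+K[:2,2]
def back(c,uv,z):
    from scipy.optimize import fsolve
    return np.array([fsolve(lambda xy:(proj(c,[xy[0],xy[1],z])[0]-u),[0.45,0.1]) for u in np.atleast_2d(uv)])
E
cat > fit.py <<'E'
from h import *
from scipy.optimize import least_squares
t,s=load('top'),load('scene')
cr=lambda a,f,o:(np.array(a)+.5)/f-.5+np.array(o)
r=back(t,cr([[88,203],[636,291],[148,213],[608,280]],7,[140,205]),.055); print('pins top',r.round(4), 'len',np.linalg.norm(r[0]-r[1]))
d=r[0]-r[1]; print('yaw',np.degrees(np.arctan2(-d[0],d[1])),'ctr',(r[1]+d/np.linalg.norm(d)*.083),(r[0]-d/np.linalg.norm(d)*.095))
r=back(s,cr([[612,362],[103,155]],8,[325,185]),.055); d=r[0]-r[1]; print('scene',r,np.linalg.norm(d),'yaw',np.degrees(np.arctan2(-d[0],d[1])),'ctr',(r[1]+d/np.linalg.norm(d)*.083))
T=cr([[660,68],[695,453],[700,65],[737,453],[273,60],[300,470],[231,62],[260,473],[665,350]],5.5,[295,195])
S=cr([[83,243],[238,50],[57,238],[212,40],[422,242],[560,35],[468,250],[590,42],[205,133]],6,[170,125])
def pts(p):
    x,y,a,h,w,th=p
    L=np.array([[w,-.081,h+.022],[-w,-.081,h+.022],[w,-.097,h+.022],[-w,-.097,h+.022],[w,.081,h+.072],[-w,.081,h+.072],[w,.081+th,h+.072],[-w,.081+th,h+.072],[-.035,-.083,h]])
    c,sn=np.cos(a),np.sin(a); return np.c_[x+c*L[:,0]-sn*L[:,1],y+sn*L[:,0]+c*L[:,1],L[:,2]]
for nm,sel in (('both',(1,1)),('top',(1,0)),('scene',(0,1))):
    f=lambda p:np.r_[sel[0]*(proj(t,pts(p))-T).ravel(),sel[1]*(proj(s,pts(p))-S).ravel()]
    o=least_squares(f,[.45,-.2,0,.088,.07,.016],loss='soft_l1'); print(nm,o.x.round(4),np.degrees(o.x[2])); print(f(o.x).reshape(-1,2).round(1).tolist())
E
python3 fit.py
```

```text
pins top [[0.4896 0.3171]
 [0.4653 0.1406]
 [0.4868 0.2979]
 [0.4686 0.1497]] len 0.17824092658188995
yaw -7.8457568120496575 ctr [0.47659338 0.22277999] [0.47662627 0.22301866]
scene [[0.48730244 0.3166485 ]
 [0.46543398 0.14314795]] 0.17487330558242903 yaw -7.183827773098139 ctr [0.47581339 0.2254964 ]
both [ 0.4755 -0.1791  0.06    0.0979  0.0745  0.0155] 3.4403344880371542
[[-0.6, 0.0], [-0.5, 0.1], [-0.5, 0.3], [-0.6, -0.2], [-0.4, 0.1], [-0.4, 0.4], [-0.4, 0.0], [-1.0, 0.2], [0.1, 0.2], [0.1, 0.0], [-0.2, -0.4], [-1.0, -0.5], [-1.0, 0.1], [-0.6, -0.2], [-1.0, -0.2], [-2.4, -0.1], [-0.5, -0.1], [-0.8, 0.0]]
top [ 0.4757 -0.1797  0.0601  0.0988  0.0744  0.0149] 3.4439091346518858
[[-0.2, -0.1], [-0.1, -0.0], [-0.1, 0.2], [-0.1, -0.3], [0.0, -0.0], [0.0, 0.3], [0.3, -0.1], [-0.3, 0.0], [0.5, 0.1], [-0.0, -0.0], [-0.0, -0.0], [-0.0, -0.0], [-0.0, -0.0], [-0.0, -0.0], [-0.0, -0.0], [-0.0, -0.0], [-0.0, -0.0], [-0.0, -0.0]]
scene [ 0.4747 -0.1776  0.0633  0.0973  0.0745  0.0175] 3.6270087002594322
[[-0.0, 0.0], [-0.0, 0.0], [-0.0, 0.0], [-0.0, 0.0], [-0.0, 0.0], [-0.0, 0.0], [-0.0, 0.0], [-0.0, 0.0], [-0.0, 0.0], [0.9, 0.2], [0.3, -0.3], [-0.3, -0.3], [-0.5, 0.2], [0.3, -0.1], [-0.3, -0.1], [-0.8, 0.1], [0.8, 0.1], [-0.2, 0.2]]
```

Call:
move_arm([
  [[0.6,-0.6,0],[0,0,-0.8],1],
  [[0.6,-0.65,0],[0,0,-0.8],1],
  [[0.6,-0.65,0],[0,0,-0.8],1],
  [[0.6,-0.65,0],[0,0,-0.8],1],
  [[0.6,-0.65,0],[0,0,-0.8],1],
], newtons=50)

```text
clock: 0.65
tcp_pos: [0.2954, 0.4186, 0.2501]
orientation: [-0.0, 0.422, 0.907, -0.0]
wrist_force: [0.7, 0.0, -0.2]
finger_gap: 0.0854
```

Call:
move_arm([
  [[0.6,-0.65,0],[0,0,-0.8],1],
  [[0.6,-0.65,0],[0,0,-0.8],1],
  [[0.6,-0.65,0],[0,0,-0.8],1],
  [[0.6,-0.65,0],[0,0,-0.8],1],
  [[0.6,-0.65,0],[0,0,-0.8],1],
])

```text
clock: 1.15
tcp_pos: [0.4154, 0.2886, 0.2502]
orientation: [-0.0, 0.656, 0.755, -0.0]
wrist_force: [-0.2, -0.0, 0.3]
finger_gap: 0.0853
```

Call:
move_arm([
  [[0.6,-0.65,-0.3],[0,0,-0.8],1],
  [[0.6,-0.65,-0.3],[0,0,-0.8],1],
  [[0.3,-0.3,-0.3],[0,0,-0.4],1],
  [[0,0,0],[0,0,0],1],
])

```text
clock: 1.55
tcp_pos: [0.475, 0.2241, 0.2121]
orientation: [-0.001, 0.754, 0.657, -0.002]
wrist_force: [-0.1, 0.8, 0.4]
finger_gap: 0.0856
```

```bash
cat >> h.py <<'E'
def st():
    s=env.get_state(); from scipy.spatial.transform import Rotation as R
    q=s['orientation']; M=R.from_quat([q[1],q[2],q[3],q[0]]).as_matrix()
    print('t',round(float(s['clock']),2),'tcp',np.round(s['tcp_pos'],4),'heady',np.degrees(np.arctan2(M[1,1],M[0,1])).round(2),'z',M[:,2].round(4),'F',np.round(s['wrist_force'],2),'gap',round(float(s['finger_gap']),4),'j',np.round(s['joint_pos'],2)); return s
E
python3 -c "
from h import *
st(); print(grab('wrist')[0]['clock'])"; ls pics
```

```text
t 1.55 tcp [0.475  0.2241 0.2121] heady -7.89 z [-0.0031 -0.001  -1.    ] F [-0.1   0.77  0.37] gap 0.0856 j [ 0.29  0.23 -0.15  1.19 -0.    2.  ]
1.55
c1.png
c2.png
c3.png
c4.png
scene_0.00.png
scene_last.npz
top_0.05.png
top_last.npz
wrist_0.10.png
wrist_1.55.png
wrist_last.npz
```

View pics/wrist_1.55.png

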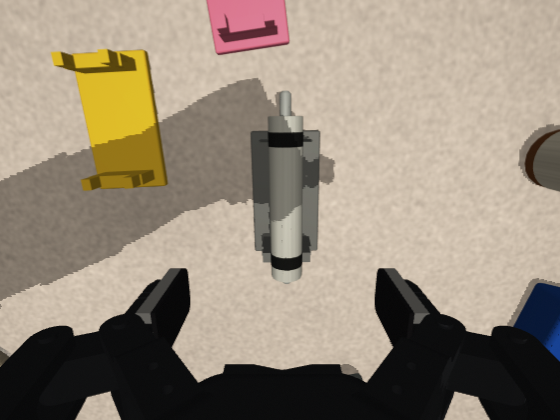

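```bash
python3 -c "
from h import *
c=load('wrist')
im=cv2.imread('pics/wrist_1.55.png'); cv2.imwrite('pics/c5.png',cv2.resize(im[80:300,220:350],None,fx=2.7,fy=2.7,interpolation=cv2.INTER_CUBIC))
r=back(c,[[284,93],[288,283]],.055);d=r[0]-r[1];L=np.linalg.norm(d);print(r,L,np.degrees(np.arctan2(-d[0],d[1])),r[1]+d/L*.083,r[0]-d/L*.095)"
```

```text
[[0.48881012 0.3162405 ]
 [0.46890645 0.14074136]] 0.17662419236073035 -6.470371261029199 [0.47825967 0.22321267] [0.47810463 0.22184562]
```

View pics/c5.png

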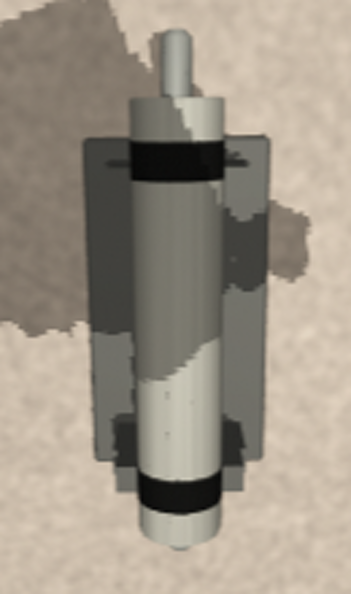

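Call:
move_arm([
  [[0.05,-0.03,-0.8],[0,0,0.03],1],
  [[0,0,-0.9],[0,0,0.02],1],
  [[0,0,-0.9],[0,0,0],1],
  [[0,0,-0.8],[0,0,0],1],
  [[0,0,-0.45],[0,0,0],1],
])

```text
clock: 2.1
tcp_pos: [0.4743, 0.2257, 0.0583]
orientation: [-0.001, 0.749, 0.662, -0.001]
wrist_force: [-0.0, -0.3, -1.0]
finger_gap: 0.0856
```

Call:
move_arm([
  [[0,0,0],[0,0,0],0],
  [[0,0,0],[0,0,0],-0.5],
  [[0,0,0],[0,0,0],-1],
  [[0,0,0],[0,0,0],-1],
  [[0,0,0],[0,0,0],-1],
])

```text
clock: 2.6
tcp_pos: [0.4783, 0.2253, 0.0622]
orientation: [0.001, 0.751, 0.661, 0.002]
wrist_force: [-0.7, 0.6, 6.7]
finger_gap: 0.028
```

```bash
python3 -c "
from h import *
st()"
```

```text
t 2.6 tcp [0.4783 0.2253 0.0622] heady -7.27 z [ 0.0038  0.0014 -1.    ] F [-0.67  0.65  6.71] gap 0.028 j [ 0.29  0.36 -0.38  0.83  0.    1.99]
```

Call:
move_arm([
  [[0,0,0],[0,0,0],-1],
  [[0,0,0],[0,0,0],-1],
])

```text
clock: 2.8
tcp_pos: [0.4783, 0.2253, 0.0622]
orientation: [0.001, 0.751, 0.661, 0.002]
wrist_force: [0.2, 1.4, 5.8]
finger_gap: 0.0281
```

```bash
python3 -c "
from h import *
st();print(grab('wrist')[0]['clock']);print(grab('scene')[0]['clock'])
im=cv2.imread('pics/scene_2.75.png');print(im is None)
"; ls pics
```

```text
t 2.8 tcp [0.4783 0.2253 0.0622] heady -7.28 z [ 0.0038  0.0017 -1.    ] F [0.18 1.37 5.82] gap 0.0281 j [ 0.29  0.36 -0.38  0.83  0.    1.99]
2.8
2.85
True
c1.png
c2.png
c3.png
c4.png
c5.png
scene_0.00.png
scene_2.85.png
scene_last.npz
top_0.05.png
top_last.npz
wrist_0.10.png
wrist_1.55.png
wrist_2.80.png
wrist_last.npz[ WARN:0@3.264] global loadsave.cpp:275 findDecoder imread_('pics/scene_2.75.png'): can't open/read file: check file path/integrity
```

```bash
python3 -c "
import cv2
im=cv2.imread('pics/scene_2.85.png');cv2.imwrite('pics/c6.png',cv2.resize(im[150:260,290:430],None,fx=5,fy=5,interpolation=cv2.INTER_CUBIC))
"
```

```text
(no output)
```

View pics/c6.png

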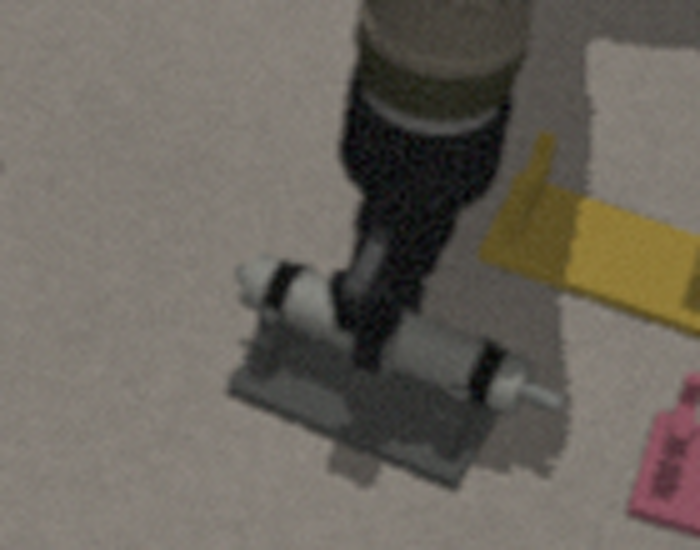

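View pics/wrist_2.80.png

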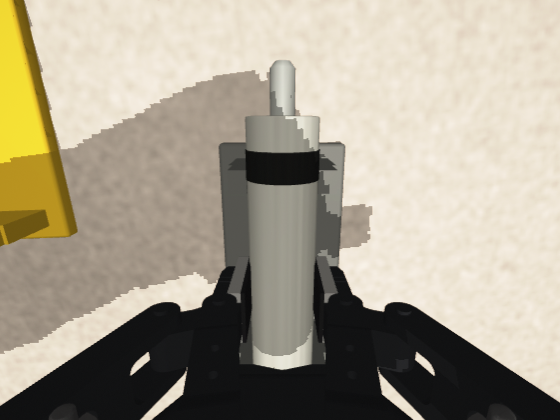

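Call:
move_arm([
  [[0,0,0.3],[0,0,0],-1],
  [[0,0,0.6],[0,0,0],-1],
  [[0,0,0.7],[0,0,0],-1],
  [[0,0,0.7],[0,0,0],-1],
  [[0,0,0.7],[0,0,0],-1],
])

```text
clock: 3.4
tcp_pos: [0.4759, 0.2243, 0.1818]
orientation: [-0.0, 0.751, 0.661, -0.001]
wrist_force: [0.8, -0.1, -2.3]
finger_gap: 0.0279
```

Call:
move_arm([
  [[0,0,0],[0,0,0],-1],
  [[0,0,0],[0,0,0],-1],
  [[0,0,0],[0,0,0],-1],
])

```text
clock: 3.7
tcp_pos: [0.4757, 0.2243, 0.1791]
orientation: [-0.001, 0.751, 0.661, -0.001]
wrist_force: [-0.1, -0.1, -2.7]
finger_gap: 0.0284
```

```bash
python3 -c "
from h import *
st();print(grab('wrist')[0]['clock']);
"; ls pics
```

```text
t 3.7 tcp [0.4757 0.2243 0.1791] heady -7.3 z [-2.5e-03 -7.0e-04 -1.0e+00] F [-0.12 -0.14 -2.7 ] gap 0.0284 j [ 0.29  0.25 -0.21  1.11 -0.    1.99]
3.7
c1.png
c2.png
c3.png
c4.png
c5.png
c6.png
scene_0.00.png
scene_2.85.png
scene_last.npz
top_0.05.png
top_last.npz
wrist_0.10.png
wrist_1.55.png
wrist_2.80.png
wrist_3.70.png
wrist_last.npz
```

View pics/wrist_3.70.png

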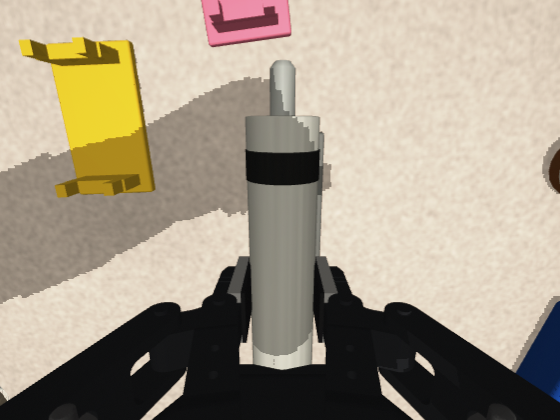

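```bash
cat > hand.py <<'E'
from h import *
from scipy.optimize import least_squares
c=load('wrist'); M=np.linalg.inv(c['mount'])
def pt(P):
    p=np.atleast_2d(P)@M[:3,:3].T+M[:3,3]; s=p[:,:2]/p[:,2:]; s=s*(1+float(c['k1'])*(s**2).sum(1,keepdims=True)); return s*c['mtx'][0,0]+c['mtx'][:2,2]
# unknown: o (along), yy, zt, pitch, yaw
def f(p):
    o,yy,zt,pi,ya=p
    ax=np.array([np.cos(pi)*np.cos(ya),np.sin(ya),np.sin(pi)]); C=np.array([o,yy,zt]); b=np.cross([0,0,1],ax)
    u=np.cross(ax,b) # tool z-ish (down)
    P=[C+.075*ax+.015*b,C+.075*ax-.015*b,C+.075*ax-.015*u,C+.095*ax-.003*u*np.sign(u[2])]
    q=pt(P); return q
if __name__=='__main__':
    import sys
    for zt in(-.005,0,.003,.006,.01): print(zt,f([0,0,zt,0,0]).round(1).tolist())
E
python3 hand.py
python3 -c "
import cv2
im=cv2.imread('pics/wrist_3.70.png');cv2.imwrite('pics/c7.png',cv2.resize(im[50:200,230:340],None,fx=5,fy=4,interpolation=cv2.INTER_CUBIC))"
```

```text
-0.005 [[323.8, 110.3], [239.9, 110.3], [281.7, 108.8], [281.8, 46.3]]
0 [[322.1, 110.7], [241.6, 110.7], [281.8, 109.4], [281.9, 49.6]]
0.003 [[321.2, 111.0], [242.6, 110.9], [281.8, 109.7], [281.9, 51.4]]
0.006 [[320.3, 111.2], [243.5, 111.1], [281.8, 110.0], [281.9, 53.1]]
0.01 [[319.1, 111.5], [244.7, 111.4], [281.8, 110.3], [281.9, 55.3]]
```

View pics/c7.png

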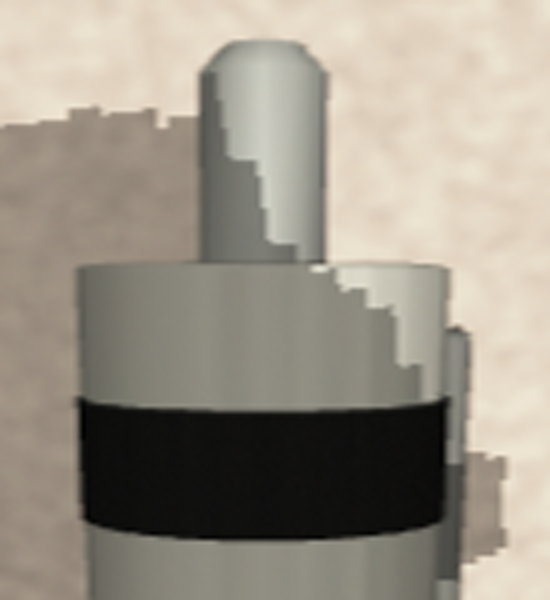

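Call:
move_arm([
  [[0,0,0.5],[0,0,0.2],-1],
  [[0,-0.5,0.7],[0,0,0.2],-1],
  [[-0.1,-0.8,0.7],[0,0,0.2],-1],
  [[-0.1,-0.9,0.2],[0,0,0.2],-1],
  [[-0.1,-0.9,0],[0,0,0.2],-1],
])

```text
clock: 4.25
tcp_pos: [0.4649, 0.0997, 0.2648]
orientation: [0.0, 0.702, 0.712, 0.0]
wrist_force: [1.2, 0.4, -2.5]
finger_gap: 0.028
```

Call:
move_arm([
  [[-0.1,-0.9,0],[0,0,0.2],-1],
  [[-0.1,-0.9,0],[0,0,0.15],-1],
  [[-0.1,-0.9,0],[0,0,0],-1],
  [[-0.1,-0.9,0],[0,0,0],-1],
  [[0,0,0],[0,0,0],-1],
])

```text
clock: 4.75
tcp_pos: [0.4479, -0.0466, 0.263]
orientation: [-0.001, 0.687, 0.727, -0.001]
wrist_force: [0.0, 0.4, -2.4]
finger_gap: 0.028
```

```bash
python3 -c "
from h import *
st();print(grab('wrist')[0]['clock']);
"; ls -t pics|head -2
```

```text
t 4.75 tcp [ 0.4479 -0.0466  0.263 ] heady 3.19 z [-2.5e-03 -7.0e-04 -1.0e+00] F [ 0.03  0.37 -2.39] gap 0.028 j [-0.28  0.07 -0.23  1.28 -0.    1.23]
4.75
wrist_last.npz
wrist_4.75.png
```

View pics/wrist_4.75.png

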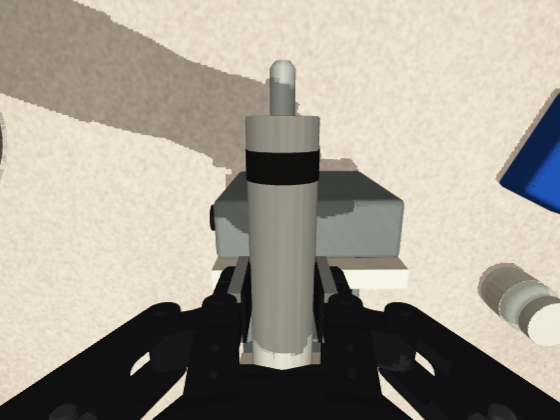

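Call:
move_arm([
  [[-0.05,-0.9,0],[0,0,0.03],-1],
  [[-0.05,-0.9,0],[0,0,0],-1],
  [[-0.05,-0.9,-0.2],[0,0,0],-1],
  [[0,-0.9,-0.2],[0,0,0],-1],
  [[0,-0.4,0],[0,0,0],-1],
])

```text
clock: 5.3
tcp_pos: [0.4424, -0.2043, 0.2463]
orientation: [-0.001, 0.684, 0.73, -0.0]
wrist_force: [0.6, -0.2, -2.2]
finger_gap: 0.0283
```

Call:
move_arm([
  [[0,0,0],[0,0,0],-1],
  [[0,0,0],[0,0,0],-1],
])

```text
clock: 5.5
tcp_pos: [0.4427, -0.2021, 0.248]
orientation: [-0.001, 0.683, 0.73, 0.0]
wrist_force: [-0.1, 0.1, -2.1]
finger_gap: 0.0281
```

```bash
python3 -c "
from h import *
st();print(grab('wrist')[0]['clock']);grab('top');grab('scene')
"; ls -t pics|head -6
```

```text
t 5.5 tcp [ 0.4427 -0.2021  0.248 ] heady 3.77 z [-9.0e-04  1.7e-03 -1.0e+00] F [-0.14  0.1  -2.08] gap 0.0281 j [-0.59  0.14 -0.18  1.25  0.    0.91]
5.5
scene_last.npz
scene_5.60.png
top_last.npz
top_5.55.png
wrist_last.npz
wrist_5.50.png
```

```bash
python3 -c "
import cv2
im=cv2.imread('pics/top_5.55.png');cv2.imwrite('pics/c8.png',cv2.resize(im[195:310,295:445],None,fx=5,fy=5,interpolation=cv2.INTER_CUBIC))
im=cv2.imread('pics/scene_5.60.png');cv2.imwrite('pics/c9.png',cv2.resize(im[90:210,170:310],None,fx=5,fy=5,interpolation=cv2.INTER_CUBIC))"
```

```text
(no output)
```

View pics/wrist_5.50.png

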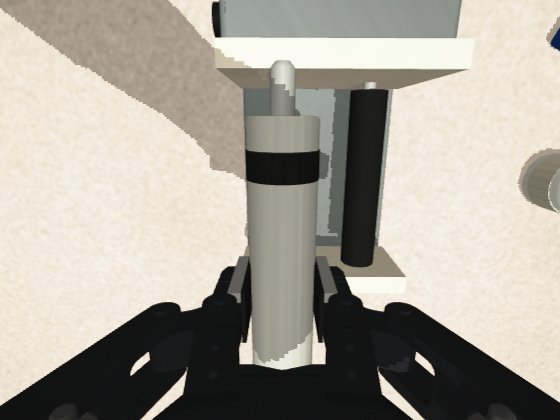

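View pics/c8.png

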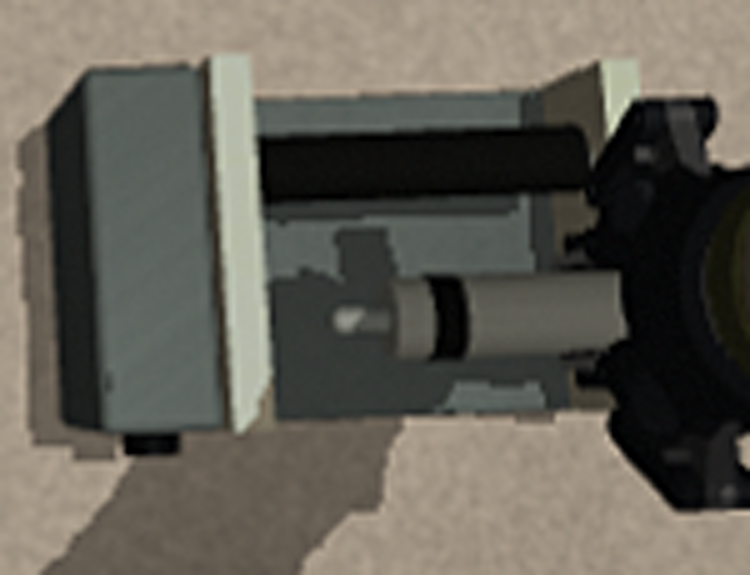

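View pics/c9.png

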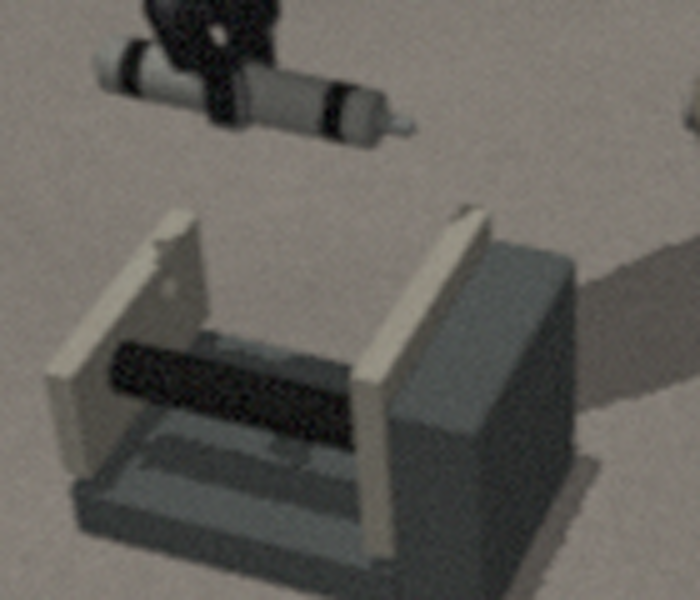

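```bash
cat > fit2.py <<'E'
from h import *
from scipy.optimize import least_squares
w,t,s=load('wrist'),load('top'),load('scene')
cr=lambda a,f,o:(np.array(a)+.5)/f-.5+np.array(o)
W=np.array([[471.5,68],[215.5,68],[472.5,38.5],[215.5,38.5],[405,276],[405.5,292]])
th0=.0155
def pts(p):
    x,y,a,h,wd=p
    L=np.array([[wd,.081,h+.072],[-wd,.081,h+.072],[wd,.081+.016,h+.072],[-wd,.081+.016,h+.072],[wd,-.081,h+.022],[wd,-.097,h+.022]])
    c,sn=np.cos(a),np.sin(a); return np.c_[x+c*L[:,0]-sn*L[:,1],y+sn*L[:,0]+c*L[:,1],L[:,2]]
f=lambda p:(proj(w,pts(p))-W).ravel()
for h in (None,.098,.096):
    g=(lambda p:f(p)) if h is None else (lambda p:np.r_[f(p),1e4*(p[3]-h)])
    o=least_squares(g,[.475,-.179,.06,.098,.0745],x_scale=[.01,.01,.01,.01,.01]); print(o.x.round(4),np.degrees(o.x[2]).round(2),f(o.x).round(1))
# roller: centre, yaw, pitch
yaw=np.radians(3.77)
Ts=cr([[352,318],[399,318]],5,[295,195]); 
Ss=cr([[97,63],[413,128]],5,[170,90])
def rol(p,yaw):
    x,y,z,pi=p; ax=np.array([-np.sin(yaw)*np.cos(pi),np.cos(yaw)*np.cos(pi),np.sin(pi)]); C=np.array([x,y,z]); return C-.083*ax,C+.095*ax
def fr(p,yaw):
    a,b=rol(p,yaw); tip=b+np.array([0,0,.003])
    return np.r_[ (proj(s,a)[0]-Ss[0]),(proj(s,b)[0]-Ss[1]), .7*(proj(w,tip)[0]-[282.6,60])]
for yw in (3.3,3.77,4.2):
    o=least_squares(lambda p:fr(p,np.radians(yw)),[.4427,-.205,.239,0]); print(yw,o.x.round(4),'pitch',np.degrees(o.x[3]).round(2),fr(o.x,np.radians(yw)).round(1), 'tcp',w['tcp'].round(4))
E
python3 fit2.py
```

```text
[ 0.4769 -0.1796  0.0649  0.0959  0.0749] 3.72 [-2.1  0.5  0.8  0.2  1.6 -0.2 -0.8 -0.5  1.6  0.  -0.9  0. ]
[ 0.4767 -0.1798  0.0672  0.098   0.0742] 3.85 [-2.1  0.1  0.8  0.3  1.6 -1.  -0.8 -0.6  1.6  1.1 -0.9  1.2]
[ 0.4769 -0.1796  0.065   0.096   0.0749] 3.72 [-2.1  0.5  0.8  0.2  1.6 -0.2 -0.8 -0.5  1.6  0.  -0.9  0. ]
3.3 [ 0.442  -0.2042  0.2394  0.0177] pitch 1.02 [-0.5  0.1 -0.4  0.2 -0.1 -0.1] tcp [ 0.4427 -0.2021  0.248 ]
3.77 [ 0.4428 -0.2041  0.2397  0.0128] pitch 0.74 [-0.8  0.1 -0.3  0.2 -0.1 -0.2] tcp [ 0.4427 -0.2021  0.248 ]
4.2 [ 0.4435 -0.204   0.24    0.0082] pitch 0.47 [-1.1  0.2 -0.3  0.2 -0.2 -0.2] tcp [ 0.4427 -0.2021  0.248 ]
```

Call:
move_arm([
  [[0,0,-0.6],[0,0,0],-1],
  [[0,0,-0.7],[0,0,-0.02],-1],
  [[0,0,-0.7],[0,0,0],-1],
  [[0,0,-0.38],[0,0,0],-1],
  [[0,0,0],[0,0,0],-1],
])

```text
clock: 6.15
tcp_pos: [0.4414, -0.2012, 0.1512]
orientation: [-0.002, 0.684, 0.729, -0.0]
wrist_force: [0.6, -0.8, -2.3]
finger_gap: 0.028
```

Call:
move_arm([
  [[0,0,0],[0,0,0],-1],
  [[0,0,0],[0,0,0],-1],
])

```text
clock: 6.35
tcp_pos: [0.4437, -0.2035, 0.1546]
orientation: [0.001, 0.684, 0.729, 0.0]
wrist_force: [0.7, -0.5, -2.1]
finger_gap: 0.0282
```

```bash
python3 -c "
from h import *
st();print(grab('wrist')[0]['clock']);grab('top');grab('scene')
"; ls -t pics|head -6
```

```text
t 6.35 tcp [ 0.4437 -0.2035  0.1546] heady 3.63 z [ 0.0022 -0.0013 -1.    ] F [ 0.73 -0.47 -2.11] gap 0.0282 j [-0.59  0.2  -0.35  1.02  0.    0.91]
6.35
scene_last.npz
scene_6.45.png
top_last.npz
top_6.40.png
wrist_last.npz
wrist_6.35.png
```

View pics/wrist_6.35.png

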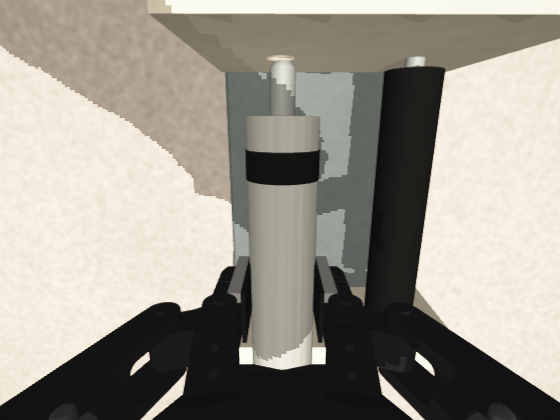

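```bash
python3 -c "
import cv2
im=cv2.imread('pics/top_6.40.png');cv2.imwrite('pics/c10.png',cv2.resize(im[195:310,295:445],None,fx=5,fy=5,interpolation=cv2.INTER_CUBIC))
im=cv2.imread('pics/scene_6.45.png');cv2.imwrite('pics/c11.png',cv2.resize(im[90:210,170:310],None,fx=5,fy=5,interpolation=cv2.INTER_CUBIC))"
```

```text
(no output)
```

View pics/c10.png

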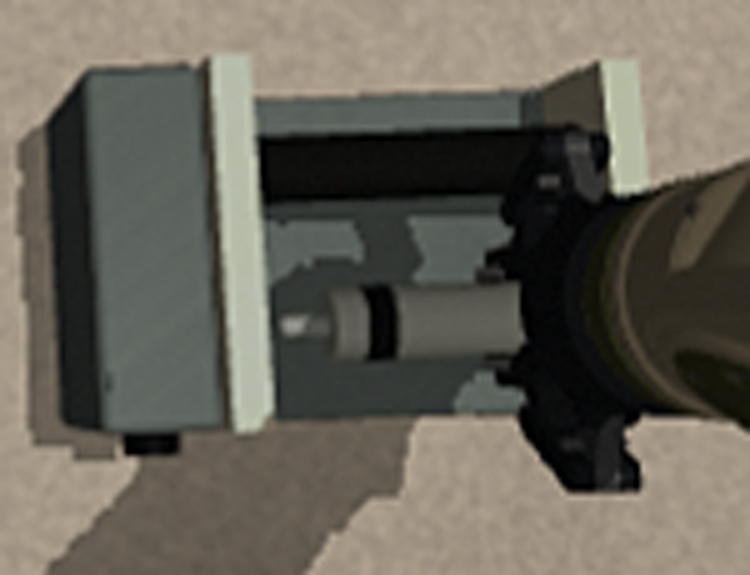

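View pics/c11.png

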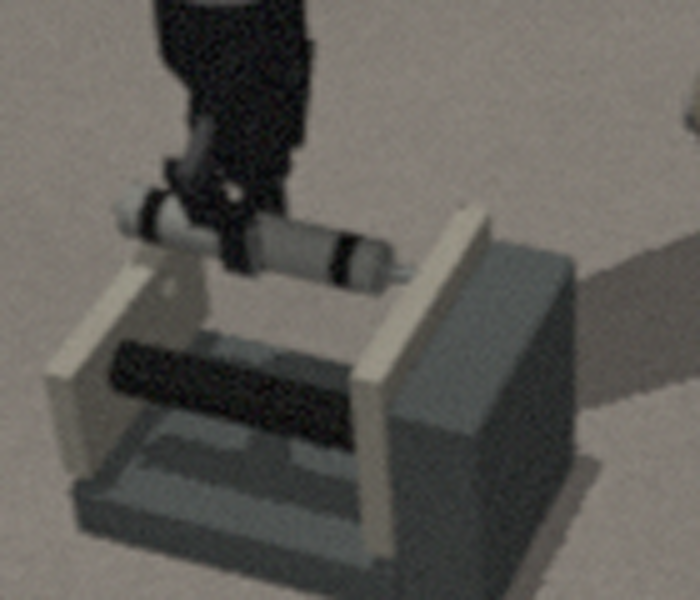

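```bash
python3 -c "
from h import *
im=cv2.imread('pics/wrist_6.35.png');cv2.imwrite('pics/c12.png',cv2.resize(im[45:135,235:335],None,fx=7,fy=6,interpolation=cv2.INTER_CUBIC))
w=load('wrist')
for h in (.095,.097,.099):
  for mx,my,a in ((.4762,-.1795,3.55),(.4755,-.1791,3.44)):
    a=np.radians(a)
    P=[[-.035,.081,h+.0065],[-.0415,.081,h],[-.0285,.081,h],[-.035,.081,h-.0065]]
    P=[[mx+np.cos(a)*x-np.sin(a)*y,my+np.sin(a)*x+np.cos(a)*y,z] for x,y,z in P]
    print(h,mx,proj(w,P).round(1).tolist())
"
```

```text
0.095 0.4762 [[280.4, 55.8], [268.1, 58.2], [292.8, 58.3], [280.5, 60.5]]
0.095 0.4755 [[279.4, 54.7], [267.2, 57.1], [291.8, 57.2], [279.6, 59.4]]
0.097 0.4762 [[280.4, 55.1], [268.0, 57.5], [292.9, 57.5], [280.5, 59.8]]
0.097 0.4755 [[279.4, 53.9], [267.0, 56.4], [291.9, 56.5], [279.5, 58.8]]
0.099 0.4762 [[280.4, 54.3], [267.8, 56.8], [293.0, 56.8], [280.5, 59.1]]
0.099 0.4755 [[279.3, 53.1], [266.8, 55.6], [292.1, 55.7], [279.5, 58.1]]
```

View pics/c12.png

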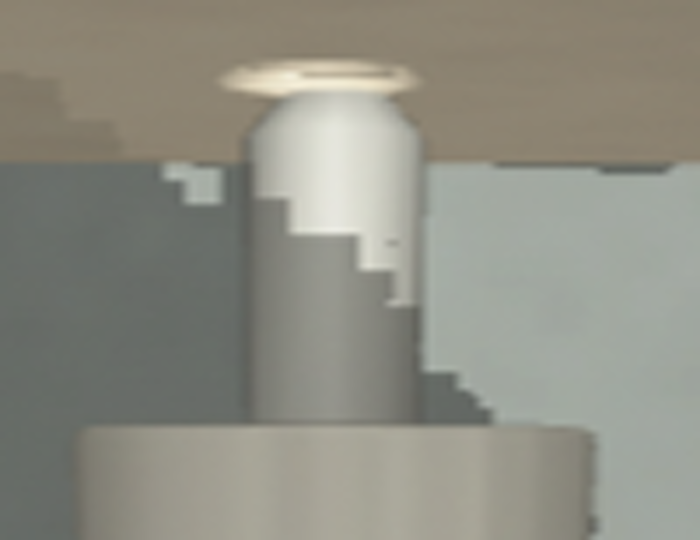

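Call:
move_arm([
  [[-0.02,0.1,0],[0,0,0],-1],
  [[-0.02,0.15,0],[0,0,0],-1],
  [[0,0.1,0],[0,0,0],-1],
  [[0,0,0],[0,0,0],-1],
])

```text
clock: 6.9
tcp_pos: [0.4412, -0.1895, 0.1534]
orientation: [0.001, 0.684, 0.729, -0.0]
wrist_force: [-1.1, -4.0, -2.4]
finger_gap: 0.0284
```

```bash
cat >> h.py <<'E'
def mv(mx=.4764,my=-.1795,yaw=3.55,o=-.002,dz=-.0083):
    s=st(); a=np.radians(yaw); ey=np.array([-np.sin(a),np.cos(a)]); ex=np.array([np.cos(a),np.sin(a)])
    d=np.array(s['tcp_pos'][:2])+o*ey-[mx,my]; F=np.array(s['wrist_force'])
    print('roller in machine mm: x %.1f y %.1f z %.1f'%(1e3*d@ex,1e3*d@ey,1e3*(s['tcp_pos'][2]+dz)),'F ex %.1f ey %.1f z %.1f'%(F[:2]@ex,F[:2]@ey,F[2]),'M',np.round(s['ft_torque'],2))
E
python3 -c "
from h import *
mv()"
```

```text
t 6.9 tcp [ 0.4412 -0.1895  0.1534] heady 3.61 z [ 2.0e-04 -1.5e-03 -1.0e+00] F [-1.08 -3.99 -2.37] gap 0.0284 j [-0.57  0.19 -0.37  1.02 -0.    0.94]
roller in machine mm: x -35.7 y -9.8 z 145.1 F ex -1.3 ey -3.9 z -2.4 M [-0.66  0.14  0.14]
```

Call:
move_arm([
  [[0,0.06,0],[0,0,0],-1],
  [[-0.01,0.08,0],[0,0,0],-1],
  [[-0.01,0.08,0],[0,0,0],-1],
  [[0,0,0],[0,0,0],-1],
])

```text
clock: 7.3
tcp_pos: [0.4408, -0.1811, 0.1534]
orientation: [0.001, 0.685, 0.729, -0.0]
wrist_force: [-0.4, -6.0, -2.8]
finger_gap: 0.0285
```

```bash
python3 -c "
from h import *
mv()"
```

```text
t 7.3 tcp [ 0.4408 -0.1811  0.1534] heady 3.58 z [ 0.001  -0.0017 -1.    ] F [-0.4  -5.98 -2.75] gap 0.0285 j [-0.56  0.18 -0.38  1.01 -0.    0.95]
roller in machine mm: x -35.6 y -1.3 z 145.1 F ex -0.8 ey -5.9 z -2.8 M [-1.18  0.    0.09]
```

Call:
move_arm([
  [[0,0.05,0],[0,0,0],-1],
  [[-0.005,0.05,0],[0,0,0],-1],
  [[0,0,0],[0,0,0],-1],
  [[0,0,0],[0,0,0],-1],
])

```text
clock: 7.7
tcp_pos: [0.4406, -0.1776, 0.1535]
orientation: [0.001, 0.685, 0.729, -0.001]
wrist_force: [-0.4, -7.5, -2.8]
finger_gap: 0.028
```

```bash
python3 -c "
from h import *
mv();grab('wrist');grab('top');grab('scene')"; ls -t pics|head -6
```

```text
t 7.7 tcp [ 0.4406 -0.1776  0.1535] heady 3.56 z [ 8.0e-04 -2.5e-03 -1.0e+00] F [-0.43 -7.48 -2.83] gap 0.028 j [-0.55  0.17 -0.38  1.01 -0.    0.96]
roller in machine mm: x -35.6 y 2.1 z 145.2 F ex -0.9 ey -7.4 z -2.8 M [-1.43  0.1   0.11]
scene_last.npz
scene_7.80.png
top_last.npz
top_7.75.png
wrist_last.npz
wrist_7.70.png
```

```bash
python3 -c "
import cv2,numpy as np
im=cv2.imread('pics/wrist_7.70.png')[60:180,225:345]; a=cv2.resize(im,(400,400),interpolation=cv2.INTER_CUBIC)
im=cv2.imread('pics/scene_7.80.png')[100:190,170:280];b=cv2.resize(im,(489,400),interpolation=cv2.INTER_CUBIC)
cv2.imwrite('pics/c13.png',np.hstack([a,b])[:,:800])"
```

```text
(no output)
```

View pics/c13.png

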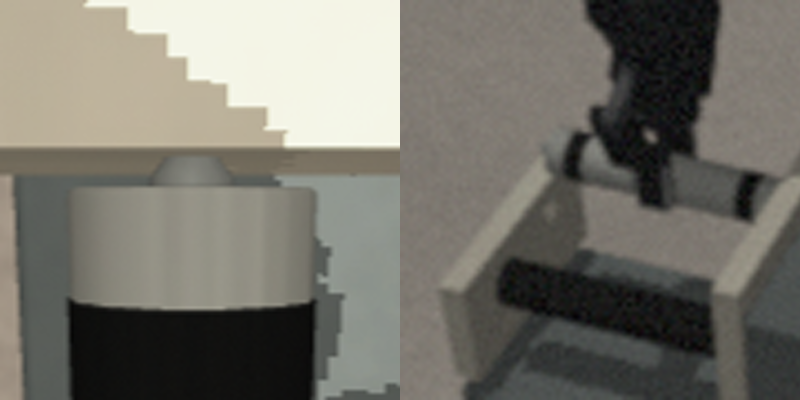

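View pics/wrist_7.70.png

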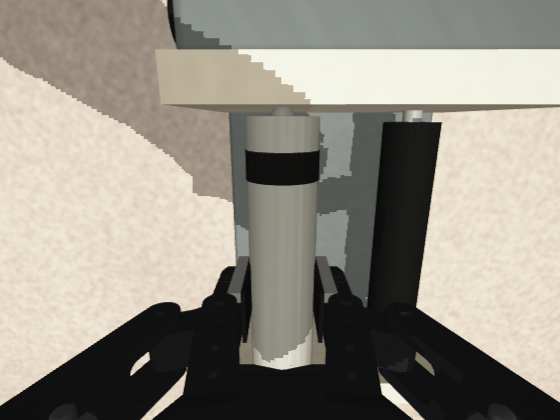

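Call:
move_arm([
  [[0,0.03,0],[0,0,0],-1],
  [[0,0,0],[0,0,0],-1],
  [[0,0,0],[0,0,0],-1],
])

```text
clock: 8.15
tcp_pos: [0.4406, -0.1765, 0.1535]
orientation: [0.001, 0.685, 0.729, -0.001]
wrist_force: [-0.8, -7.5, -2.2]
finger_gap: 0.0282
```

```bash
python3 -c "
from h import *
mv()"
```

```text
t 8.15 tcp [ 0.4406 -0.1765  0.1535] heady 3.55 z [ 7.0e-04 -2.7e-03 -1.0e+00] F [-0.8  -7.46 -2.2 ] gap 0.0282 j [-0.55  0.17 -0.38  1.01 -0.    0.96]
roller in machine mm: x -35.6 y 3.2 z 145.2 F ex -1.3 ey -7.4 z -2.2 M [-1.46  0.1   0.08]
```

Call:
move_arm([
  [[0,0,-0.1],[0,0,0],-1],
  [[0,0,-0.15],[0,0,0],-1],
  [[0,0,-0.15],[0,0,0],-1],
  [[0,0,0],[0,0,0],-1],
])

```text
clock: 8.55
tcp_pos: [0.441, -0.1766, 0.1372]
orientation: [0.001, 0.685, 0.729, -0.0]
wrist_force: [1.1, -6.5, -1.6]
finger_gap: 0.028
```

```bash
python3 -c "
from h import *
mv()"
```

```text
t 8.55 tcp [ 0.441  -0.1766  0.1372] heady 3.53 z [ 0.0017 -0.0024 -1.    ] F [ 1.06 -6.5  -1.64] gap 0.028 j [-0.55  0.19 -0.41  0.97 -0.    0.96]
roller in machine mm: x -35.1 y 3.1 z 128.9 F ex 0.7 ey -6.6 z -1.6 M [-1.42 -0.16 -0.1 ]
```

Now past the low-cheek top edge, slowly.

Call:
move_arm([
  [[0,0,-0.06],[0,0,0],-1],
  [[0,0,-0.06],[0,0,0],-1],
  [[0,0,-0.06],[0,0,0],-1],
  [[0,0,0],[0,0,0],-1],
])

```text
clock: 8.95
tcp_pos: [0.4412, -0.1767, 0.1304]
orientation: [0.002, 0.685, 0.729, -0.0]
wrist_force: [-0.3, -6.3, -0.7]
finger_gap: 0.0281
```

```bash
python3 -c "
from h import *
mv();grab('wrist');grab('scene')"; ls -t pics|head -4
```

```text
t 8.95 tcp [ 0.4412 -0.1767  0.1304] heady 3.54 z [ 0.0021 -0.0028 -1.    ] F [-0.31 -6.28 -0.7 ] gap 0.0281 j [-0.55  0.19 -0.42  0.96 -0.    0.96]
roller in machine mm: x -34.9 y 3.0 z 122.1 F ex -0.7 ey -6.3 z -0.7 M [-1.33 -0.18 -0.02]
scene_last.npz
scene_9.00.png
wrist_last.npz
wrist_8.95.png
```

```bash
python3 -c "
import cv2,numpy as np
im=cv2.imread('pics/scene_9.00.png')[110:180,170:280];b=cv2.resize(im,None,fx=7,fy=7,interpolation=cv2.INTER_CUBIC)
cv2.imwrite('pics/c14.png',b)"
```

```text
(no output)
```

View pics/c14.png

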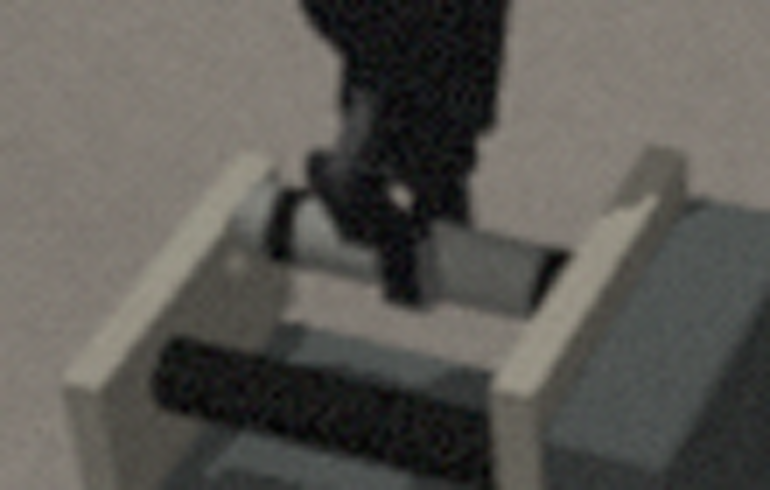

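Call:
move_arm([
  [[0,0,-0.05],[0,0,0],-1],
  [[0,0,-0.05],[0,0,0],-1],
  [[0,0,0],[0,0,0],-1],
])

```text
clock: 9.35
tcp_pos: [0.4413, -0.1768, 0.1266]
orientation: [0.002, 0.685, 0.729, -0.0]
wrist_force: [1.2, -8.4, 0.1]
finger_gap: 0.0284
```

```bash
python3 -c "
from h import *
mv()"
```

```text
t 9.35 tcp [ 0.4413 -0.1768  0.1266] heady 3.54 z [ 0.0023 -0.0029 -1.    ] F [ 1.23 -8.36  0.06] gap 0.0284 j [-0.55  0.2  -0.42  0.95 -0.    0.96]
roller in machine mm: x -34.9 y 2.9 z 118.3 F ex 0.7 ey -8.4 z 0.1 M [-1.33 -0.08 -0.06]
```

Call:
move_arm([
  [[0,0,-0.05],[0,0,0],-1],
  [[0,0,-0.05],[0,0,0],-1],
  [[0,0,0],[0,0,0],-1],
])

```text
clock: 9.65
tcp_pos: [0.4413, -0.1768, 0.1226]
orientation: [0.002, 0.685, 0.729, -0.0]
wrist_force: [0.1, -8.0, -0.3]
finger_gap: 0.0282
```

```bash
python3 -c "
from h import *
mv();mv();grab('wrist');grab('top');mv()"; ls -t pics|head -4
```

```text
t 9.65 tcp [ 0.4413 -0.1768  0.1226] heady 3.53 z [ 0.0023 -0.0029 -1.    ] F [ 0.15 -8.02 -0.27] gap 0.0282 j [-0.55  0.2  -0.43  0.94 -0.    0.96]
roller in machine mm: x -34.9 y 2.9 z 114.3 F ex -0.4 ey -8.0 z -0.3 M [-1.34 -0.14  0.  ]
t 9.65 tcp [ 0.4413 -0.1768  0.1226] heady 3.53 z [ 0.0023 -0.0029 -1.    ] F [ 0.15 -8.02 -0.27] gap 0.0282 j [-0.55  0.2  -0.43  0.94 -0.    0.96]
roller in machine mm: x -34.9 y 2.9 z 114.3 F ex -0.4 ey -8.0 z -0.3 M [-1.34 -0.14  0.  ]
t 9.75 tcp [ 0.4414 -0.1768  0.1227] heady 3.54 z [ 0.0024 -0.0031 -1.    ] F [-0.43 -7.31 -0.35] gap 0.0286 j [-0.55  0.2  -0.43  0.94 -0.    0.96]
roller in machine mm: x -34.8 y 2.8 z 114.4 F ex -0.9 ey -7.3 z -0.3 M [-1.33 -0.09 -0.01]
top_last.npz
top_9.70.png
wrist_last.npz
wrist_9.65.png
```

Call:
move_arm([
  [[0,0,-0.08],[0,0,0],-1],
  [[0,0,-0.08],[0,0,0],-1],
  [[0,0,-0.07],[0,0,0],-1],
  [[0,0,0],[0,0,0],-1],
])

```text
clock: 10.15
tcp_pos: [0.4413, -0.1767, 0.1133]
orientation: [0.002, 0.685, 0.729, -0.0]
wrist_force: [0.4, -6.8, -0.1]
finger_gap: 0.0284
```

```bash
python3 -c "
from h import *
mv()"
```

```text
t 10.15 tcp [ 0.4413 -0.1767  0.1133] heady 3.54 z [ 0.0023 -0.0028 -1.    ] F [ 0.41 -6.78 -0.13] gap 0.0284 j [-0.55  0.21 -0.44  0.91 -0.    0.96]
roller in machine mm: x -34.8 y 2.9 z 105.0 F ex -0.0 ey -6.8 z -0.1 M [-1.35 -0.12 -0.04]
```

Call:
move_arm([
  [[0,0,-0.05],[0,0,0],-1],
  [[0,0,-0.03],[0,0,0],-1],
  [[0,0,0],[0,0,0],-1],
])

```text
clock: 10.45
tcp_pos: [0.4414, -0.1768, 0.1102]
orientation: [0.002, 0.685, 0.729, -0.0]
wrist_force: [1.1, -6.5, 0.2]
finger_gap: 0.0284
```

```bash
python3 -c "
from h import *
mv()"
```

```text
t 10.45 tcp [ 0.4414 -0.1768  0.1102] heady 3.54 z [ 0.0024 -0.0029 -1.    ] F [ 1.13 -6.53  0.21] gap 0.0284 j [-0.55  0.21 -0.45  0.91 -0.    0.96]
roller in machine mm: x -34.8 y 2.9 z 101.9 F ex 0.7 ey -6.6 z 0.2 M [-1.32 -0.07 -0.01]
```

Call:
move_arm([
  [[0,0,-0.05],[0,0,0],-1],
  [[0,0,0],[0,0,0],-1],
  [[0,0,0],[0,0,0],-1],
])

```text
clock: 10.75
tcp_pos: [0.4411, -0.1762, 0.1078]
orientation: [0.001, 0.685, 0.729, 0.0]
wrist_force: [1.7, -4.2, -2.9]
finger_gap: 0.0283
```

```bash
python3 -c "
from h import *
mv()"
```

```text
t 10.75 tcp [ 0.4411 -0.1762  0.1078] heady 3.55 z [ 0.0018 -0.0016 -1.    ] F [ 1.74 -4.21 -2.88] gap 0.0283 j [-0.55  0.22 -0.45  0.9  -0.    0.96]
roller in machine mm: x -35.1 y 3.5 z 99.5 F ex 1.5 ey -4.3 z -2.9 M [-1.08 -0.32 -0.06]
```

Call:
move_arm([
  [[0,0,-0.04],[0,0,0],-1],
  [[0,0,0],[0,0,0],-1],
  [[0,0,0],[0,0,0],-1],
])

```text
clock: 11.05
tcp_pos: [0.4411, -0.1762, 0.1064]
orientation: [0.001, 0.685, 0.729, 0.0]
wrist_force: [1.1, -4.8, -1.7]
finger_gap: 0.0282
```

```bash
python3 -c "
from h import *
mv();grab('wrist')
import cv2
mv()"; ls -t pics|head -2
```

```text
t 11.05 tcp [ 0.4411 -0.1762  0.1064] heady 3.56 z [ 0.0019 -0.0016 -1.    ] F [ 1.11 -4.76 -1.69] gap 0.0282 j [-0.55  0.22 -0.45  0.9  -0.    0.96]
roller in machine mm: x -35.0 y 3.5 z 98.1 F ex 0.8 ey -4.8 z -1.7 M [-1.01 -0.14 -0.07]
t 11.1 tcp [ 0.4411 -0.1762  0.1064] heady 3.56 z [ 0.0019 -0.0016 -1.    ] F [ 2.04 -4.36 -0.52] gap 0.0285 j [-0.55  0.22 -0.45  0.9  -0.    0.96]
roller in machine mm: x -35.0 y 3.5 z 98.1 F ex 1.8 ey -4.5 z -0.5 M [-0.97 -0.14 -0.03]
wrist_last.npz
wrist_11.05.png
```

Call:
move_arm([
  [[0,-0.04,0],[0,0,0],-1],
  [[0.003,-0.04,0],[0,0,0],-1],
  [[0,0,0],[0,0,0],-1],
  [[0,0,0],[0,0,0],-1],
])

```text
clock: 11.5
tcp_pos: [0.4407, -0.1788, 0.1061]
orientation: [0.0, 0.685, 0.729, 0.0]
wrist_force: [1.6, -4.6, -2.2]
finger_gap: 0.028
```

```bash
python3 -c "
from h import *
mv();grab('wrist')
import cv2
mv()"; ls -t pics|head -2
```

```text
t 11.5 tcp [ 0.4407 -0.1788  0.1061] heady 3.57 z [ 9.e-04 -3.e-04 -1.e+00] F [ 1.56 -4.64 -2.22] gap 0.028 j [-0.55  0.22 -0.45  0.9   0.    0.95]
roller in machine mm: x -35.6 y 0.9 z 97.8 F ex 1.3 ey -4.7 z -2.2 M [-0.79 -0.3  -0.12]
t 11.55 tcp [ 0.4406 -0.1787  0.1061] heady 3.58 z [ 7.e-04 -2.e-04 -1.e+00] F [ 1.68 -5.2  -1.2 ] gap 0.0285 j [-0.55  0.22 -0.45  0.9   0.    0.95]
roller in machine mm: x -35.7 y 1.0 z 97.8 F ex 1.4 ey -5.3 z -1.2 M [-0.85 -0.33 -0.11]
wrist_last.npz
wrist_11.50.png
```

Call:
move_arm([
  [[0.01,-0.04,0],[0,0,0],-1],
  [[0.01,-0.04,0],[0,0,0],-1],
  [[0,0,0],[0,0,0],-1],
  [[0,0,0],[0,0,0],-1],
])

```text
clock: 11.95
tcp_pos: [0.4408, -0.1816, 0.1058]
orientation: [-0.0, 0.685, 0.729, 0.0]
wrist_force: [0.3, -3.1, -1.4]
finger_gap: 0.028
```

```bash
python3 -c "
from h import *
mv();grab('wrist')
import cv2
mv()"; ls -t pics|head -2
```

```text
t 11.95 tcp [ 0.4408 -0.1816  0.1058] heady 3.59 z [-5.e-04  5.e-04 -1.e+00] F [ 0.34 -3.06 -1.43] gap 0.028 j [-0.56  0.22 -0.45  0.9   0.    0.95]
roller in machine mm: x -35.7 y -1.9 z 97.5 F ex 0.2 ey -3.1 z -1.4 M [-0.67 -0.03  0.02]
t 12.0 tcp [ 0.4408 -0.1816  0.1058] heady 3.59 z [-5.e-04  4.e-04 -1.e+00] F [-0.4  -3.33 -1.96] gap 0.0286 j [-0.56  0.22 -0.45  0.9   0.    0.95]
roller in machine mm: x -35.6 y -1.9 z 97.5 F ex -0.6 ey -3.3 z -2.0 M [-0.69 -0.01  0.03]
wrist_last.npz
wrist_11.95.png
```

Call:
move_arm([
  [[0.005,-0.04,0],[0,0,0],-1],
  [[0.005,-0.04,0],[0,0,0],-1],
  [[0,0,0],[0,0,0],-1],
  [[0,0,0],[0,0,0],-1],
])

```text
clock: 12.4
tcp_pos: [0.4413, -0.1848, 0.1058]
orientation: [-0.0, 0.685, 0.729, 0.0]
wrist_force: [-0.2, -3.3, -2.3]
finger_gap: 0.028
```

```bash
python3 -c "
from h import *
mv();grab('wrist');grab('scene');grab('top')
import cv2
mv()"; ls -t pics|head -6
```

```text
t 12.4 tcp [ 0.4413 -0.1848  0.1058] heady 3.58 z [-4.e-04  5.e-04 -1.e+00] F [-0.22 -3.28 -2.28] gap 0.028 j [-0.56  0.23 -0.44  0.9   0.    0.94]
roller in machine mm: x -35.4 y -5.1 z 97.5 F ex -0.4 ey -3.3 z -2.3 M [-0.52  0.06  0.05]
t 12.55 tcp [ 0.4413 -0.1848  0.1058] heady 3.59 z [-3.e-04  3.e-04 -1.e+00] F [-0.11 -3.02 -2.19] gap 0.0284 j [-0.56  0.23 -0.44  0.9   0.    0.94]
roller in machine mm: x -35.3 y -5.1 z 97.5 F ex -0.3 ey -3.0 z -2.2 M [-0.51  0.1   0.06]
top_last.npz
top_12.50.png
scene_last.npz
scene_12.45.png
wrist_last.npz
wrist_12.40.png
```

```bash
python3 -c "
import cv2,numpy as np
im=cv2.imread('pics/scene_12.45.png')[110:190,170:270];b=cv2.resize(im,(500,400),interpolation=cv2.INTER_CUBIC)
im=cv2.imread('pics/wrist_12.40.png')[90:170,230:290];a=cv2.resize(im,(300,400),interpolation=cv2.INTER_CUBIC)
cv2.imwrite('pics/c15.png',np.hstack([b,a]))"
```

```text
(no output)
```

View pics/c15.png

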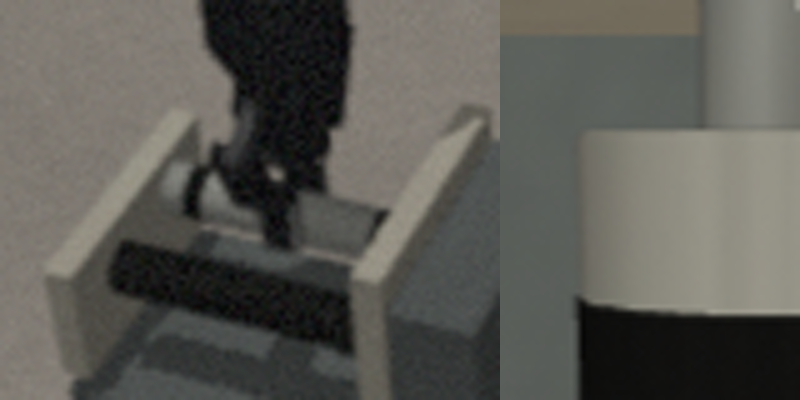

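View pics/wrist_12.40.png

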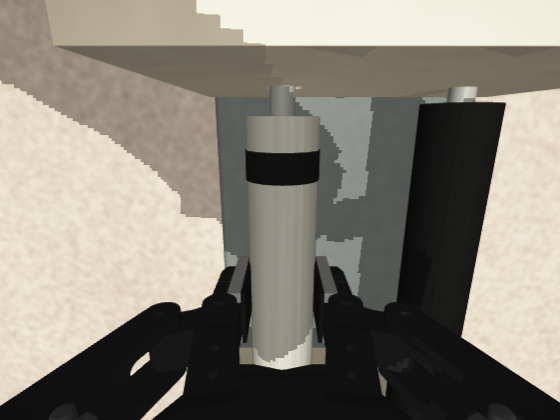

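Call:
move_arm([
  [[0.002,-0.02,0],[0,0,0],-1],
  [[0,0,0],[0,0,0],-1],
  [[0,0,0],[0,0,0],-1],
])

```text
clock: 12.85
tcp_pos: [0.4415, -0.1857, 0.1059]
orientation: [-0.0, 0.685, 0.729, 0.0]
wrist_force: [-0.6, -2.0, -1.8]
finger_gap: 0.0284
```

```bash
python3 -c "
from h import *
mv()"
```

```text
t 12.85 tcp [ 0.4415 -0.1857  0.1059] heady 3.59 z [-0.e+00  2.e-04 -1.e+00] F [-0.56 -2.02 -1.77] gap 0.0284 j [-0.57  0.23 -0.44  0.9   0.    0.94]
roller in machine mm: x -35.2 y -6.0 z 97.6 F ex -0.7 ey -2.0 z -1.8 M [-0.46  0.12  0.08]
```

Call:
move_arm([
  [[0,0,0],[0,0,0],-0.2],
  [[0,0,0],[0,0,0],0],
  [[0,0,0],[0,0,0],0.1],
  [[0,0,0],[0,0,0],0.1],
  [[0,0,0],[0,0,0],0.1],
])

```text
clock: 13.35
tcp_pos: [0.4416, -0.1857, 0.106]
orientation: [0.0, 0.685, 0.729, 0.0]
wrist_force: [-0.8, -0.6, -0.4]
finger_gap: 0.0469
```

```bash
python3 -c "
from h import *
mv();grab('wrist');grab('scene')"; ls -t pics|head -4
```

```text
t 13.35 tcp [ 0.4416 -0.1857  0.106 ] heady 3.6 z [ 2.e-04  1.e-04 -1.e+00] F [-0.75 -0.62 -0.43] gap 0.0469 j [-0.57  0.23 -0.44  0.9   0.    0.94]
roller in machine mm: x -35.1 y -6.0 z 97.7 F ex -0.8 ey -0.6 z -0.4 M [ 0.03 -0.06  0.01]
scene_last.npz
scene_13.40.png
wrist_last.npz
wrist_13.35.png
```

Released; rise straight up and check.

Call:
move_arm([
  [[0,0,0.2],[0,0,0],0.1],
  [[0,0,0.5],[0,0,0],0.1],
  [[0,0,0.8],[0,0,0],0.1],
  [[0,0,0.8],[0,0,0],0.1],
  [[0,0,0.8],[0,0,0],0.1],
])

```text
clock: 13.95
tcp_pos: [0.4414, -0.1856, 0.2318]
orientation: [0.0, 0.685, 0.729, 0.0]
wrist_force: [0.6, 0.1, 0.3]
finger_gap: 0.0467
```

```bash
python3 -c "
from h import *
mv();grab('wrist');grab('scene');grab('top')
import glob,os
for n,(y0,y1,x0,x1) in dict(scene=(110,190,170,290),top=(195,310,295,445)).items():
    f=max(glob.glob(f'pics/{n}_*.png'),key=os.path.getmtime); im=cv2.imread(f)[y0:y1,x0:x1]; cv2.imwrite(f'pics/d_{n}.png',cv2.resize(im,None,fx=5,fy=5,interpolation=cv2.INTER_CUBIC))
print(max(glob.glob('pics/wrist_*.png'),key=os.path.getmtime))"
```

```text
t 13.95 tcp [ 0.4414 -0.1856  0.2318] heady 3.59 z [ 4.e-04 -1.e-04 -1.e+00] F [0.62 0.14 0.31] gap 0.0467 j [-0.57  0.13 -0.23  1.21  0.    0.94]
roller in machine mm: x -35.3 y -6.0 z 223.5 F ex 0.6 ey 0.1 z 0.3 M [-0.   -0.07  0.03]
pics/wrist_13.95.png
```

View pics/d_scene.png

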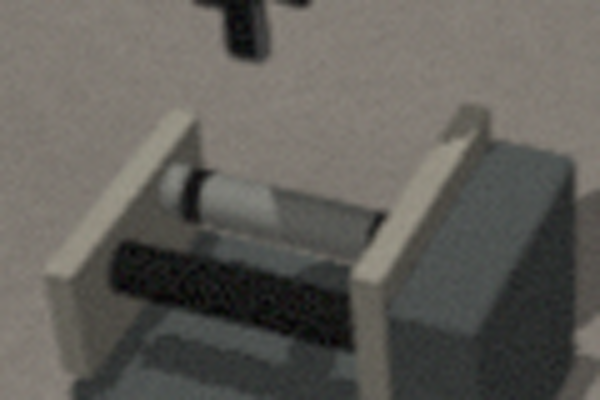

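View pics/d_top.png

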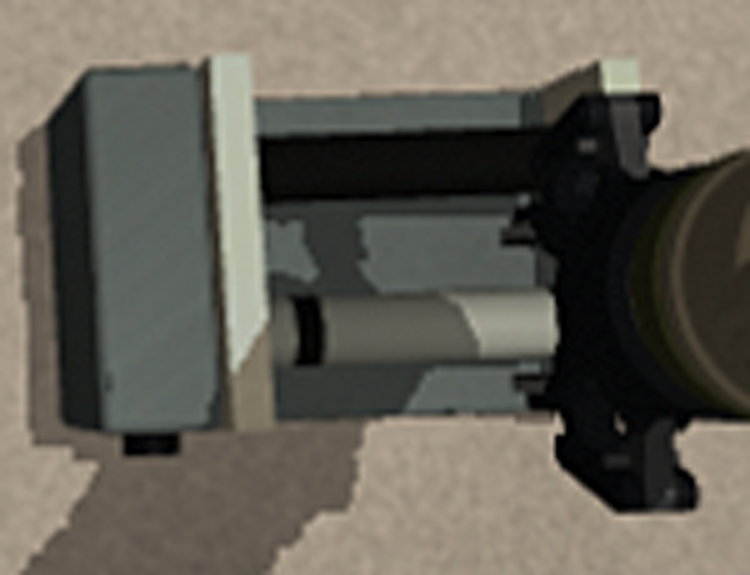

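View pics/wrist_13.95.png

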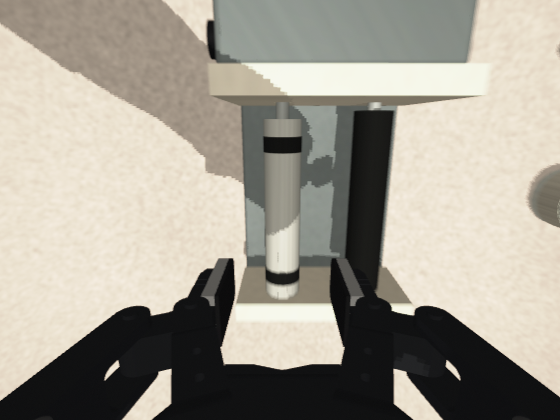

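```bash
python3 -c "
from h import *
w=load('wrist');a=np.radians(3.55);mx,my=.4764,-.1795
def P(x,y,z): return [mx+np.cos(a)*x-np.sin(a)*y,my+np.sin(a)*x+np.cos(a)*y,z]
h=.097
for yc in(-.006,-.004,-.002): print(yc,proj(w,[P(-.035,yc+.075,h+.014),P(-.035,yc-.075,h+.014),P(-.035,yc-.0605,h+.014)]).round(1).tolist())
print(proj(w,[P(-.035,-.081,h+.022),P(.0745,.081,h+.072)]))
im=cv2.imread('pics/wrist_13.95.png');cv2.imwrite('pics/c16.png',np.hstack([cv2.resize(im[90:160,240:320],(400,350),interpolation=2),cv2.resize(im[250:320,240:320],(400,350),interpolation=2)]))"
```

```text
-0.006 [[282.9, 118.4], [282.5, 297.3], [282.6, 282.4]]
-0.004 [[282.9, 115.6], [282.5, 295.3], [282.6, 280.4]]
-0.002 [[282.9, 112.7], [282.5, 293.2], [282.6, 278.3]]
[[282.547443   302.31847083]
 [480.68325392  95.43185336]]
```

View pics/c16.png

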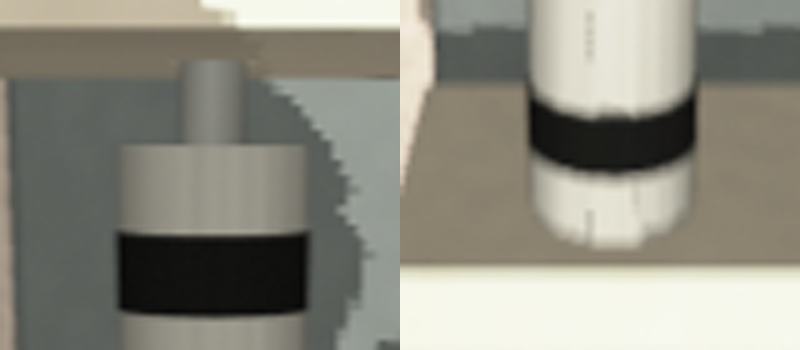

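```bash
python3 -c "
from h import *
print(job.hand_in());st()"
```

```text
the job is handed in; nothing more can be done
None
the job is handed in; nothing more can be done
```

I fitted the loose roller back into the bottle roller, let go of it, raised the gripper about 125 mm clear and handed the job in. The hand-in gave no verdict.

- **Pick-up:** I gripped the roller's middle in its grey rest and left the pink and yellow look-alikes alone. It sat about 8 mm below the grasp point and 2 mm off centre, which I allowed for in every later position.
- **Squeeze and slide:** I pressed the sprung pin against the tall cheek to about 17 mm of squeeze. The readings I took showed 7–8.5 N. I then lowered the roller until the force dropped to about 4.5 N, when the sprung pin entered its recess near 98–100 mm above the bench. From there I slid it about 9 mm towards the low cheek.
- **Last checks:** In the wrist picture, the roller's sprung end is at row 118.6. Fully home should read 118.4, which puts the rigid pin about 8 mm deep. The rigid end is at about row 299 against 297 expected, so it agrees within about 2 mm. The roller looks parallel to the driven roller. The wrist force was near zero after release, and the clock was about 14 s.
- **Small disagreements:** The cameras differed by 1–2 mm on where the machine stands and on recess height (96–99 mm). The finger opening read 28 mm on the 30 mm roller. Neither caused a problem.
- **Not checked:** I did not re-measure the bottle, box and jar; the arm stayed well clear of them.

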